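# Isolate a power unit, line up its quarter-turn stud and hold the cover down

## Task

Close up the power unit safely: first turn the isolator's red handle from on to off (its white pointer line to the green dot), then turn the quarter-turn stud on the blue cover until its white slot line is in line with the two white marks beside it. Only then press the sprung cover fully down onto its frame and finish while still holding it there; leave the stud in line, and do not disturb the oil bottle, the tin or the bush.

Things in the scene. Friction and masses are not known exactly. Their poses are not given: they have to be found in the camera images.
- isolator: isolator: grey box 90 x 90 x 52 mm fixed to the bench, with a yellow disc (80 mm across, top at z = 55 mm) and a red handle on top. Origin: centre of its underside, z up. A green dot (OFF) lies on the disc on the box's +y side, a red dot (ON) on its -x side. Behind it the projector's front overhangs to about x = 0.55 above z = 0.26: keep the wrist clear
- handle_grip (a point): point on the turning axis of the red handle at gripping height, 79 mm above the isolator's underside. The handle is a bar 14 mm thick, 56 long, 26 high (z = 64 to 90 mm) on a black hub (radius 20 mm, top at z = 65 mm). The point's y axis runs along the bar to the end that bears the white pointer line; z up
- handle (a joint): angle of the red handle about the vertical, rad: 0 = OFF (pointer at the green dot), 1.571 = ON (pointer at the red dot), a hard stop at each. From above, ON to OFF is clockwise. It starts ON. Stiff: it stays where it is left and takes about 0.12 N m to turn
- unit: power unit: grey open-topped housing 180 (x) x 220 (y) x 60 mm fixed to the bench, black gasket frame round its mouth (top at z = 63 mm). Origin: centre of its underside, z up, front is -x. A blue cover plate (180 x 220 x 4 mm) is hinged along its back edge, axis along y at x = +94, z = 65 mm; springs hold its front edge up
- cover (a joint): hinge angle of the blue cover, rad: 0 = fully down on the frame (stop), 0.10 = raised by its springs (stop, where it starts, front edge about 18 mm up). It opens again when let go. At the yellow pad it takes about 3 N to start it down and about 9 N to bring it fully down, 135 mm from the hinge
- press_pad (a point): centre of the top of the yellow round pad (44 mm across, 2 mm thick) on the cover, near the front edge on the +y side; here the cover is pressed. 135 mm in front of the hinge axis, +55 mm in y of the unit; at z = 69 mm with the cover down, about 13 mm higher with it raised. The point turns with the cover; its z axis is normal to it
- fastener (a joint): angle of the quarter-turn stud about the cover's normal, rad: 0 = slot line in line with the two white marks (they lie in front of and behind the stud, along the unit's x axis). It starts between 0.9 and 1.5 and must be turned clockwise from above to 0; there is no stop or click at 0 (stops at -0.7 and 1.65); it stays where it is left; about 0.06 N m of friction
- fastener_grip (a point): point on the stud's turning axis at gripping height, 22 mm above the cover's top, 135 mm in front of the hinge axis, unit y = -55 mm. Dark wing 11 mm thick, 38 long, 24 high: top 10 mm above this point, foot 14 mm below, on a round base (radius 17 mm). A white slot line runs along its top. Its x axis along wing and slot, z along the cover's normal (tilted up to 0.1 rad)
- oil_bottle: white oil bottle with a red spout, loose, 52 mm across, 136 mm high, a bystander at the left edge; origin: centre of its underside
- round_tin: round white tin with blue lid, loose, 62 mm across, 27 mm high, a bystander at the left; origin: centre of its underside
- bush: grey steel flanged bush, loose, 50 mm across, 35 mm high, a bystander at the right; origin: centre of its underside

How it is judged:
On the way, in this order (a step that is already met when the one before it is completed fails the run):
1. the isolator handle is off (value of joint handle below 0.15 rad), for 0.2 s.
2. the stud's slot is in line with the marks (value of joint fastener between -0.16 and 0.16 rad), for 0.2 s.
3. the cover is pressed fully down on the frame (value of joint cover below 0.015 rad and contact force between the fingers and unit above 3 N), for 0.3 s.
At the end, for the whole second after the job is handed in: the isolator handle is off (within 0.15 rad), the stud's slot is in line with the marks (within 0.16 rad), and the gripper's fingers hold the cover fully down on the frame (within 0.015 rad, about 2 mm at the pad) with more than 3 N (all of step 2 and all of step 3 and value of joint handle below 0.15 rad); the arm keeps its last pose, push and grip.
It fails at once if the oil bottle is pushed away or knocked over (distance of oil_bottle from where it was at the start of the episode above 0.03 m or angle between oil_bottle's own z axis and vertical above 0.5 rad).
It fails at once if the tin is pushed away (distance of round_tin from where it was at the start of the episode above 0.03 m).
It fails at once if the bush is pushed away or knocked over (distance of bush from where it was at the start of the episode above 0.03 m).
It also fails if it takes over 69 s, if anything falls off the work surface, if the arm or the gripper's body presses on something with over 40 N, if the wrist force passes 120 N, or if a joint passes its speed limit or range.

## Robot

A 6-joint arm with a two-finger parallel gripper is mounted at the origin on a cart in front of the work surface, level with it; the furniture and walls round the work are solid. World frame = base frame: x ahead of the robot, y to its left, z up, the work surface at z = 0. Lengths are in m, angles in rad, forces in N, time in s.
With the tool pointing down it reaches from about 0.4 to 0.825 m from the base axis. Payload 7 kg.
Tool frame: the origin (TCP) lies at the very end of the fingers, on their centre line; the grasp point (between the pads) lies arm.hold_point_z behind it (arm.hold_point_z is the distance from the TCP to the grasp point, in m); z points along the fingers, y is the line along which they close (so a half turn about z gives the same grasp; the last joint's range is limited). The gripper opens to 88 mm and grips with 3 to 60 N. Pads are 19 mm wide; open, the fingers measure 130 mm over their backs; the gripper's body (78 mm by 193 mm) begins 47 mm behind the grasp point.
Start: joints at [1.455, 0.359, 0.012, 0, -1.224, -0.288], TCP at [0.265, 0.621, 0.227] pointing down, gripper open.
Joint ranges: [-3.07, 3.07], [-1.43, 2.12], [-1.02, 1.25], [-3.03, 1.67], [-3.05, -0], [-3.03, 3.03]. Speed limits (rad/s): [2.39, 2.39, 3.01, 3.14, 3.14, 3.14].

## Interface

Orientations are given as [roll, pitch, yaw] about the fixed x, y, z axes, in that order (R = Rz(yaw) Ry(pitch) Rx(roll)).
In Python, from station import arm gives the robot as it stands.
- The arm moves only by the tool nudge_tcp, called after ">>>" as a command line: name --argument value ..., lists and objects as JSON in quotes. Schema: {"type":"object","properties":{"segments":{"type":"array","items":{"type":"array","items":{"type":"array","items":{"type":"number"},"minItems":5,"maxItems":5},"minItems":1,"maxItems":20},"minItems":1,"maxItems":1},"grip_n":{"type":"number"},"only":{"type":"string"},"quiet":{"type":"boolean"},"lines":{"type":"string"}},"required":["segments"],"additionalProperties":false}. segments is a list that holds a single list of rows (three levels of brackets), with 1 to 20 rows, each of 5 numbers: the finger opening in m, then dx, dy, dz in mm, then a turn about the tool's z in units of 0.2 rad; each row is the pose to reach, as a shift and turn from the pose commanded when the call began, along the tool's axes at that moment; what a row does not reach only later rows make up. A row lasts 1/12 s, in which the tool goes at most 0.0417 m and 0.125 rad, less where a joint would pass 70% of its speed; a pose out of reach is approached as far as the arm can. The fingers move at their own pace and stop on an object; grip_n is the grip in N (left out, the last holds). Time passes only in rows, so rows that do not move let the fingers close. The tool returns the time, the measured TCP pose, the force, the opening and the grip force at its end. only (a regular expression) keeps the lines of the reply that match it, lines (a string "A,B") keeps lines A to B, and quiet returns only ok. Input that does not fit is refused with a message, and nothing moves.
- arm.get_state(): the state, without advancing time (a new reading comes with each control period).
- arm.grab_frame(name): name is "scene" or "top"; returns the picture (420x560x3 uint8, red, green, blue); there is no depth.
- arm.camera_params(name): a dict with "fx", "fy", "cx", "cy" (pixels), "T" (4x4, takes a point from camera to world coordinates). Camera axes: x right, y down, z forward; pixel columns grow to the right and rows downward; lengths in m; the calibration is good to about 2 mm. A picture is of the moment at which its call begins. camera_params takes no time and is no camera call.
- arm.job_done(): hands the job in; it is judged then, once.
The state is a dict: "t": time; "q": joint angles; "qd": joint speeds; "joint_efforts": joint torques, N m; "eef_pos": TCP position; "ee_rot": TCP orientation; "force": force on the tool from outside, world axes, zero at the start; "moment": the same for the moment, N m; "width": finger opening in m; "gripper_force": force on a finger pad.
Only numpy, scipy, OpenCV 4.12 (cv2) and the standard library are available. Lean on these libraries where they do the work, as an engineer would, in place of code of your own. Each camera call takes 0.05 s, during which the arm holds its last target. There are 200 camera calls.

## Working session

There is one attempt and no reset: what is moved stays moved. The work goes in short steps, Python scripts to look and compute and a tool call to move; the robot and the scene stay as the last step left them, time stands still between calls to the robot, and variables do not carry over. Pictures are saved under pics/ and viewed, at most 10 in all, crops included, and the job is handed in when it is done.

```bash
ls; mkdir -p pics
```

Run:
```python
from station import arm
import cv2
for n in("scene","top"):
    p=arm.camera_params(n);print(n,p)
    cv2.imwrite(f"pics/{n}0.png",arm.grab_frame(n)[:,:,::-1])
s=arm.get_state();print(s,arm.hold_point_z)
```

```text
pics
station.py
scene {'fx': 409.9910733940046, 'fy': 409.9910733940046, 'cx': 278.55882582267765, 'cy': 209.20656497393028, 'T': array([[ 0.82377412, -0.2629971 ,  0.50222379, -0.07629136],
       [-0.56682975, -0.36644968,  0.73784732, -0.95202086],
       [-0.01001196, -0.89249491, -0.45094634,  0.64857417],
       [ 0.        ,  0.        ,  0.        ,  1.        ]])}
top {'fx': 463.3051290068011, 'fy': 463.3051290068011, 'cx': 279.7016263953685, 'cy': 201.47286006207662, 'T': array([[ 1.03408428e-02, -9.98034100e-01,  6.18142561e-02,
         4.62812582e-01],
       [-9.99945962e-01, -1.02550421e-02,  1.70514639e-03,
        -1.71973599e-02],
       [-1.06788644e-03, -6.18285484e-02, -9.98086214e-01,
         1.29870465e+00],
       [ 0.00000000e+00,  0.00000000e+00,  0.00000000e+00,
         1.00000000e+00]])}
{'t': 0.1, 'q': array([ 1.45505379e+00,  3.59320562e-01,  1.11734964e-02, -3.40871316e-04,
       -1.22412584e+00, -2.88073797e-01]), 'qd': array([ 2.16040710e-03, -5.49221604e-04,  1.50815398e-03,  8.78951119e-04,
        4.71286935e-05, -1.62711512e-03]), 'joint_efforts': array([-2.46845695e-03, -5.84163237e+01,  2.93749398e+01,  7.01562837e+00,
        1.01862982e-02, -4.32853369e-05]), 'eef_pos': array([0.26508603, 0.62028897, 0.22571715]), 'ee_rot': array([ 3.14008587e+00, -1.12292706e-04, -4.03932299e-01]), 'force': array([-0.4668701 , -0.24727836,  1.10832109]), 'moment': array([ 0.04414421,  0.03037275, -0.01516459]), 'gripper_force': 0.0, 'width': 0.08754458658954734} 0.0188
```

View pics/scene0.png

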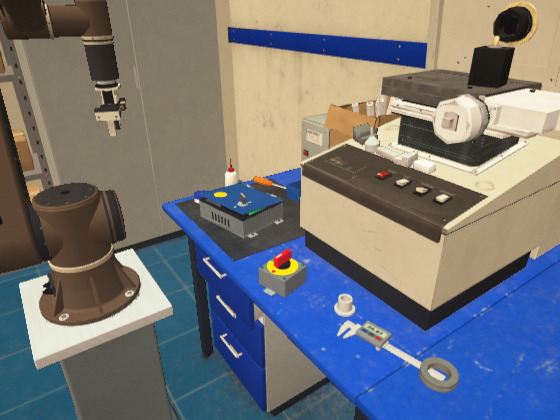

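View pics/top0.png

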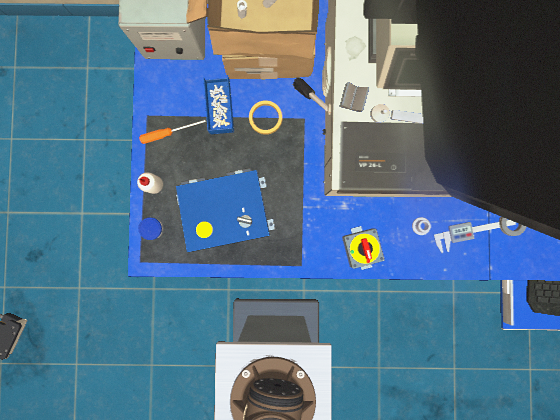

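Create h.py:
```python
from station import arm
import numpy as np, cv2
def ray(n,u,v,z):
    p=arm.camera_params(n);T=p["T"]
    d=T[:3,:3]@np.array([(u-p["cx"])/p["fx"],(v-p["cy"])/p["fy"],1]);o=T[:3,3]
    return (o+d*(z-o[2])/d[2])[:2]
def comps(m,lo=4):
    n,_,st,c=cv2.connectedComponentsWithStats(m.astype(np.uint8))
    return [(c[i].round(1).tolist(),int(st[i,4])) for i in range(1,n) if st[i,4]>=lo]
```

Run:
```python
from h import *
im=arm.grab_frame("top");sc=arm.grab_frame("scene")
for n,i in(("top",im),("scene",sc)):
    h=cv2.cvtColor(i,cv2.COLOR_RGB2HSV);H,S,V=[h[...,k].astype(int) for k in range(3)]
    print(n,"yel",comps((H>22)&(H<36)&(S>150)&(V>120),20))
    print("red",comps(((H<6)|(H>174))&(S>170)&(V>90),3))
    print("green",comps((H>45)&(H<80)&(S>110)&(V>70),3))
# cover outline in top
h=cv2.cvtColor(im,cv2.COLOR_RGB2HSV)
a=cv2.resize(im[190:270,165:295],None,fx=5,fy=5,interpolation=cv2.INTER_CUBIC)
b=cv2.resize(im[220:280,335:395],None,fx=6,fy=6,interpolation=cv2.INTER_CUBIC)
o=np.zeros((590,800,3),np.uint8);o[:400,:650]=a
cv2.imwrite("pics/a.png",o[:400,:650,::-1]);cv2.imwrite("pics/b.png",b[:,:,::-1])
```

```text
top yel [([203.7, 229.3], 201), ([364.1, 247.5], 446)]
red [([148.5, 48.0], 8), ([149.7, 50.5], 15), ([144.2, 180.7], 59), ([469.0, 234.0], 3), ([365.7, 248.1], 107)]
green [([351.5, 251.4], 11)]
scene yel [([220.0, 194.2], 50), ([282.9, 267.8], 248)]
red [([305.1, 152.4], 11), ([230.3, 167.3], 32), ([383.3, 173.9], 38), ([282.3, 258.0], 171), ([273.0, 271.0], 3), ([378.0, 337.9], 8)]
green [([254.3, 211.5], 33), ([271.7, 259.7], 3)]
```

View pics/a.png

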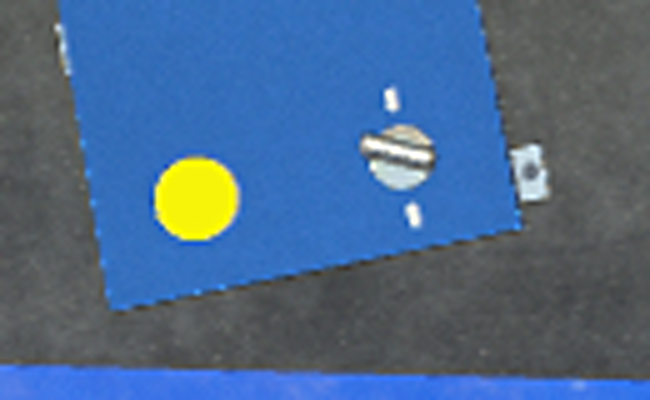

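View pics/b.png

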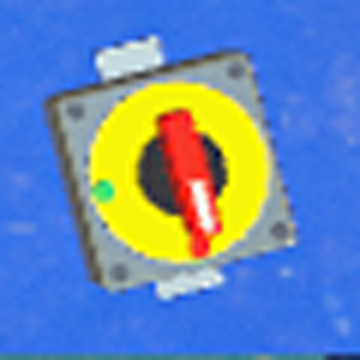

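Run:
```python
from h import *
im=arm.grab_frame("top")
h=cv2.cvtColor(im,cv2.COLOR_RGB2HSV);H,S,V=[h[...,k].astype(int) for k in range(3)]
def hull(m,x0,x1,y0,y1):
    k=np.zeros(m.shape,bool);k[y0:y1,x0:x1]=1
    p=np.argwhere(m&k)[:,::-1].astype(np.float32);return cv2.convexHull(p.reshape(-1,1,2))
Y=(H>22)&(H<36)&(S>150)&(V>120)
e=cv2.fitEllipse(hull(Y,335,395,220,280));print("disc",e,ray("top",*e[0],.055))
e=cv2.fitEllipse(hull(Y,190,220,215,245));print("pad",e,ray("top",*e[0],.082))
R=((H<6)|(H>174))&(S>170)&(V>90)
W=(V>170)&(S<60)
r=cv2.minAreaRect(hull(R,350,380,232,265));b=cv2.boxPoints(r);print("bar",r,ray("top",*r[0],.09),[ray("top",*q,.09).round(4).tolist() for q in b])
print("white",comps(W&(np.indices(W.shape)[1]>230)&(np.indices(W.shape)[1]<260)&(np.indices(W.shape)[0]>205)&(np.indices(W.shape)[0]<240),2))
B=(H>100)&(H<112)&(S>120)&(V>100)&(V<205)
c=cv2.minAreaRect(hull(cv2.morphologyEx(B.astype(np.uint8),2,np.ones((5,5)))>0,172,275,165,255));print("cover",c,ray("top",*c[0],.075),cv2.boxPoints(c))
g=np.array(comps((H>45)&(H<80)&(S>110)&(V>70),3)[0][0]);print("green",ray("top",*g,.055))
m1=ray("top",243.0,209.7,.077);m2=ray("top",247.7,233,.0825);print("marks",m1,m2,(m1+m2)/2,np.arctan2(*(m1-m2)[::-1]))
s1=ray("top",165+365/5,190+148/5,.112);s2=ray("top",165+433/5,190+160/5,.112);print("slot",(s1+s2)/2,np.arctan2(*(s1-s2)[::-1]))
# scene checks
sc=arm.grab_frame("scene");print("pad scene",ray("scene",220,194.2,.082))
```

```text
disc ((364.34588623046875, 248.18138122558594), (29.183807373046875, 29.691476821899414), 170.22622680664062) [ 0.41710855 -0.2425534 ]
pad ((203.6299591064453, 229.3404998779297), (15.547989845275879, 15.80572509765625), 17.193805694580078) [0.46291578 0.18356372]
bar ((366.5188293457031, 250.0660400390625), (23.76337432861328, 6.730666637420654), 74.05460357666016) [ 0.41358055 -0.24184747] [[0.4406, -0.225], [0.4456, -0.2418], [0.3867, -0.2587], [0.3817, -0.2419]]
white [([242.8, 209.7], 10), ([246.2, 216.6], 20), ([243.7, 219.4], 26), ([243.8, 224.4], 39), ([247.2, 232.3], 10)]
cover ((221.5, 210.5), (66.2872543334961, 83.93769073486328), 78.69007110595703) [0.51311168 0.13849275] [[173.84616 186.23076]
 [256.15384 169.76924]
 [269.15384 234.76924]
 [186.84616 251.23076]]
green [ 0.40819093 -0.20823865]
marks [0.51572644 0.08152675] [0.45454303 0.06784068] [0.48513474 0.07468371] 0.2200665390838627
slot [0.48582345 0.0736602 ] 1.4067123798024113
pad scene [0.45948606 0.17911864]
```

Add to h.py:
```python
def delta(target,yaw,cur=None,cyaw=None):
    s=arm.get_state();p=s["eef_pos"] if cur is None else np.array(cur);y=s["ee_rot"][2] if cyaw is None else cyaw
    d=np.array(target)-p;c,n=np.cos(y),np.sin(y)
    print("d",np.round([c*d[0]+n*d[1],n*d[0]-c*d[1],-d[2]],4),"turn",round(-((yaw-y+np.pi)%(2*np.pi)-np.pi),3))
```

Run:
```python
from h import *
for t in([.49,.2,.22],[.417,-.2425,.2],[.417,-.2425,.13]): delta(t,.25,[.265,.621,.227],-.404)
```

```text
d [0.3724 0.2987 0.007 ] turn -0.654
d [0.4792 0.7342 0.027 ] turn -0.654
d [0.4792 0.7342 0.097 ] turn -0.654
```

Careful with the scale: shifts go in mm and turns go in units of 0.2 rad. That gives: 0.372 m is 372, 0.299 m is 299, -0.654 rad is -3.27.

>>> nudge_tcp --segments '[[[0.06,372,299,7,-3.27],[0.06,372,299,7,-3.27],[0.06,372,299,7,-3.27],[0.06,372,299,7,-3.27],[0.06,372,299,7,-3.27],[0.06,372,299,7,-3.27],[0.06,372,299,7,-3.27],[0.06,372,299,7,-3.27],[0.06,372,299,7,-3.27],[0.06,372,299,7,-3.27],[0.06,372,299,7,-3.27],[0.06,372,299,7,-3.27],[0.06,372,299,7,-3.27],[0.06,372,299,7,-3.27]]]' --grip_n 20

```text
t: 1.47
eef_pos: [0.4902, 0.1984, 0.2196]
ee_rot: [-3.141, -0.0, 0.248]
force: [0.4, -0.2, 0.5]
width: 0.0599
gripper_force: 0.0
```

Run:
```python
from h import *
print(arm.get_state()["q"].round(2));delta([.417,-.2425,.2],.25)
```

```text
[ 0.76  0.12 -0.32 -0.   -1.13  1.06]
d [-0.179   0.4096  0.0196] turn -0.002
```

To row units: 0.41 m is 410, -0.179 m is -179.

>>> nudge_tcp --segments '[[[0.05,-179,410,20,0],[0.05,-179,410,20,0],[0.05,-179,410,20,0],[0.05,-179,410,20,0],[0.05,-179,410,20,0],[0.05,-179,410,20,0],[0.05,-179,410,20,0],[0.05,-179,410,20,0],[0.05,-179,410,20,0],[0.05,-179,410,20,0],[0.05,-179,410,20,0],[0.05,-179,410,20,0],[0.05,-179,410,80,0],[0.05,-179,410,80,0],[0.05,-179,410,80,0]]]'

```text
t: 2.72
eef_pos: [0.4156, -0.2406, 0.1359]
ee_rot: [-3.138, 0.006, 0.25]
force: [-0.5, 0.1, 0.3]
width: 0.0503
gripper_force: 0.0
```

Run:
```python
from h import *
print(arm.get_state()["q"].round(2));delta([.417,-.2425,.07],.25)
cv2.imwrite("pics/c.png",arm.grab_frame("scene")[190:330,180:380,::-1].repeat(4,0).repeat(4,1))
```

```text
[-0.11  0.12 -0.53 -0.   -0.92  1.94]
d [0.0009 0.0022 0.0659] turn -0.0
```

View pics/c.png

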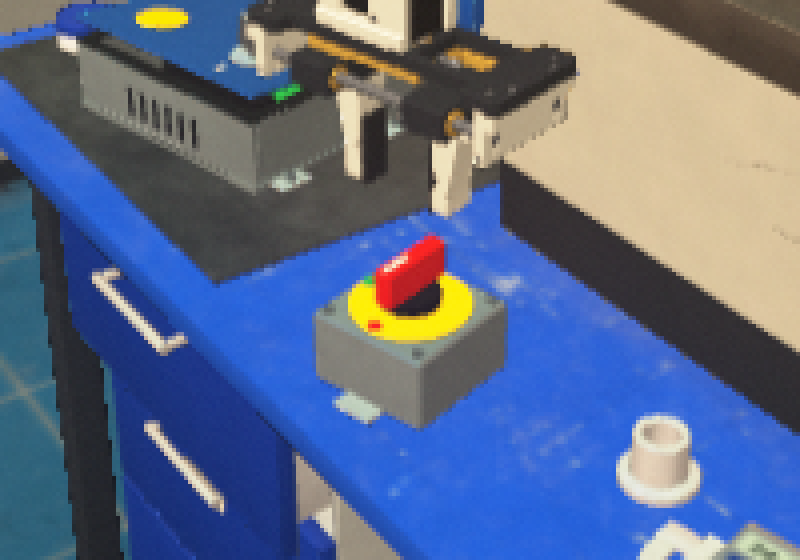

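The open gripper is above the red bar (bar at about (410,270) in the crop), with a finger on each side of it. The pointer is still at the red dot. Next I descend and grip.

To row units: 0.066 m is 66, 0.035 m is 35.

>>> nudge_tcp --segments '[[[0.05,1,2,35,0],[0.05,1,2,66,0],[0.05,1,2,66,0],[0.01,1,2,66,0],[0.01,1,2,66,0],[0.01,1,2,66,0],[0.01,1,2,66,0],[0.01,1,2,66,0]]]' --grip_n 30

```text
t: 3.43
eef_pos: [0.4203, -0.2438, 0.075]
ee_rot: [3.141, -0.002, 0.25]
force: [0.5, 0.6, 0.1]
width: 0.0223
gripper_force: 0.0
```

To row units: 0.003 m is 3.

>>> nudge_tcp --segments '[[[0.005,0,0,3,0],[0.005,0,0,3,0],[0.005,0,0,3,0],[0.005,0,0,3,0]]]' --grip_n 30

```text
t: 3.77
eef_pos: [0.4189, -0.2413, 0.0713]
ee_rot: [-3.139, -0.001, 0.249]
force: [-3.4, 22.0, 15.7]
width: 0.0137
gripper_force: 30.0
```

>>> nudge_tcp --segments '[[[0.005,0,-2,-2,0],[0.005,0,-2,-2,0.6],[0.005,0,-2,-2,1.2],[0.005,0,-2,-2,1.8],[0.005,0,-2,-2,2.4]]]'

```text
t: 4.18
eef_pos: [0.4188, -0.2415, 0.0717]
ee_rot: [-3.141, 0.0, -0.236]
force: [3.4, -4.1, -14.9]
width: 0.0135
gripper_force: 30.0
```

To row units: -0.001 m is -1, 1.12 rad is 5.6.

>>> nudge_tcp --segments '[[[0.005,0,0,-1,0.6],[0.005,0,0,-1,1.2],[0.005,0,0,-1,1.8],[0.005,0,0,-1,2.4],[0.005,0,0,-1,3],[0.005,0,0,-1,3.6],[0.005,0,0,-1,4.2],[0.005,0,0,-1,4.8],[0.005,0,0,-1,5.4],[0.005,0,0,-1,5.5],[0.005,0,0,-1,5.6],[0.005,0,0,-1,5.6]]]'

```text
t: 5.18
eef_pos: [0.4176, -0.2424, 0.0718]
ee_rot: [3.139, 0.0, -1.351]
force: [3.7, -11.6, -24.0]
width: 0.014
gripper_force: 30.4
```

```bash
python3 -c "
from h import *
s=arm.get_state();print(s['moment'],s['q'].round(2))"
```

```text
[-4.39256428 -1.47270132  0.57919847] [-0.12  0.21 -0.6   0.   -0.76  0.34]
```

>>> nudge_tcp --segments '[[[0.06,0,0,0,0],[0.06,0,0,0,0],[0.06,0,0,0,0],[0.06,0,0,0,0],[0.06,0,0,-40,0],[0.06,0,0,-80,0],[0.06,0,0,-110,0],[0.06,0,0,-110,0]]]'

```text
t: 5.85
eef_pos: [0.4225, -0.2428, 0.1906]
ee_rot: [-3.132, -0.006, -1.348]
force: [1.2, 0.0, 0.4]
width: 0.0585
gripper_force: 0.0
```

Run:
```python
from h import *
cv2.imwrite("pics/d.png",arm.grab_frame("scene")[190:330,180:380,::-1].repeat(4,0).repeat(4,1))
for t in([.417,.0,.18],[.45,.074,.16],[.4855,.074,.16]):delta(t,-1.735)
```

```text
d [-0.2371 -0.0491  0.0076] turn 0.386
d [-0.3021 -0.0976  0.0276] turn 0.386
d [-0.2943 -0.1322  0.0276] turn 0.386
```

View pics/d.png

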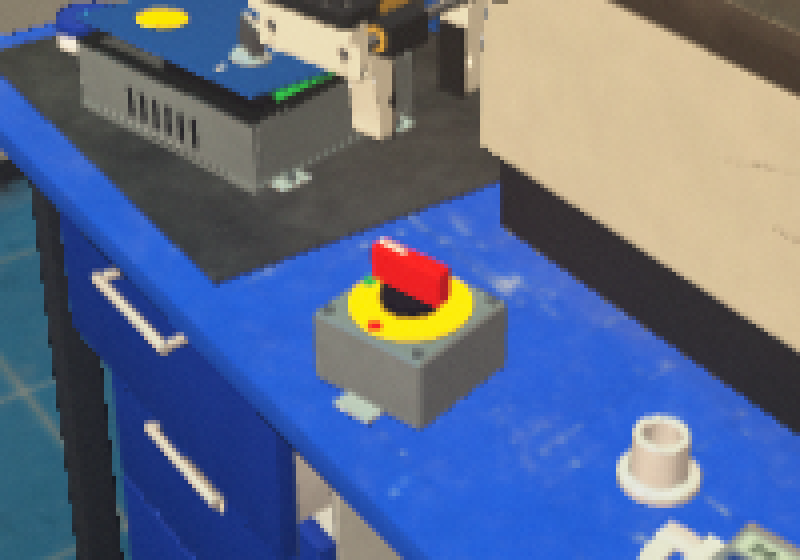

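The white pointer end is now at the green dot, so the handle is off. Next is the stud.

To row units: -0.294 m is -294, -0.132 m is -132, 0.386 rad is 1.93.

>>> nudge_tcp --segments '[[[0.04,-294,-132,20,1.93],[0.04,-294,-132,20,1.93],[0.04,-294,-132,20,1.93],[0.04,-294,-132,20,1.93],[0.04,-294,-132,20,1.93],[0.04,-294,-132,20,1.93],[0.04,-294,-132,20,1.93],[0.04,-294,-132,20,1.93],[0.04,-294,-132,20,1.93],[0.04,-294,-132,20,1.93],[0.04,-294,-132,20,1.93]]]'

```text
t: 6.82
eef_pos: [0.4827, 0.0746, 0.1629]
ee_rot: [3.14, -0.001, -1.734]
force: [-0.3, -0.1, 0.4]
width: 0.0398
gripper_force: 0.0
```

Run:
```python
from h import *
delta([.486,.0745,.097],-1.735)
```

```text
d [-0.0005 -0.0033  0.0659] turn 0.001
```

>>> nudge_tcp --segments '[[[0.04,0,-2,35,0],[0.04,0,-2,55,0],[0.04,0,-2,66,0],[0.04,0,-2,66,0],[0.04,0,-2,66,0]]]'

```text
t: 7.23
eef_pos: [0.4848, 0.0725, 0.0974]
ee_rot: [3.141, -0.001, -1.737]
force: [0.4, 1.0, 1.6]
width: 0.04
gripper_force: 0.0
```

```bash
python3 - <<'E'
from h import *
cv2.imwrite("pics/e.png",arm.grab_frame("scene")[150:250,180:310,::-1].repeat(5,0).repeat(5,1))
E
```

```text
(no output)
```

View pics/e.png

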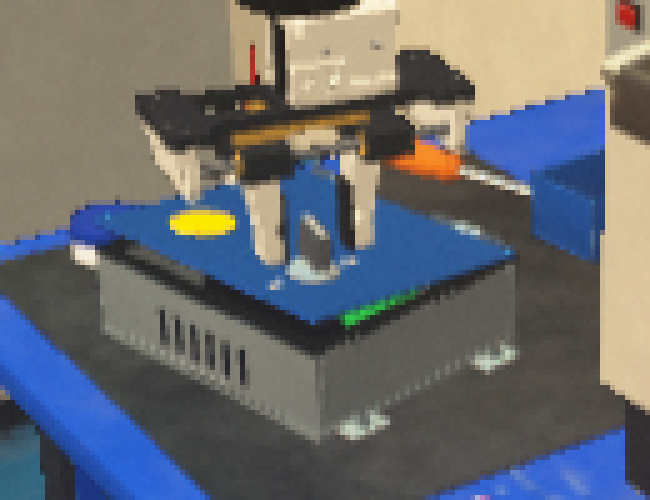

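The wing (about (315,240) in the crop) is centred between the fingers, so I grip it gently.

>>> nudge_tcp --segments '[[[0.004,0,0,0,0],[0.004,0,0,0,0],[0.004,0,0,0,0],[0.004,0,0,0,0],[0.004,0,0,0,0],[0.004,0,0,0,0],[0.004,0,0,0,0]]]' --grip_n 20

```text
t: 7.87
eef_pos: [0.487, 0.0738, 0.0982]
ee_rot: [-3.138, 0.001, -1.735]
force: [7.9, -4.3, -3.0]
width: 0.0112
gripper_force: 19.8
```

>>> nudge_tcp --segments '[[[0.004,0,-1,0,0.6],[0.004,0,-1,0,1.2],[0.004,0,-1,0,1.8],[0.004,0,-1,0,2.4],[0.004,0,-1,0,3],[0.004,0,-1,0,3.6],[0.004,0,-1,0,4.2],[0.004,0,-1,0,4.8],[0.004,0,-1,0,5.4],[0.004,0,-1,0,6],[0.004,0,-1,0,6],[0.004,0,-1,0,6]]]'

```text
t: 8.87
eef_pos: [0.4842, 0.076, 0.0971]
ee_rot: [3.138, -0.002, -2.937]
force: [-12.2, 17.0, 4.0]
width: 0.0107
gripper_force: 20.0
```

>>> nudge_tcp --segments '[[[0.04,0,0,0,0],[0.04,0,0,0,0],[0.04,0,0,0,0],[0.04,0,0,-40,0],[0.04,0,0,-80,0],[0.0,80,140,-80,0],[0.0,80,140,-80,0],[0.0,80,140,-80,0],[0.0,80,140,-80,0],[0.0,80,140,-80,0]]]' --grip_n 20

```text
t: 9.7
eef_pos: [0.3767, 0.1975, 0.1782]
ee_rot: [3.14, 0.001, -2.932]
force: [0.7, -0.8, -0.1]
width: 0.0119
gripper_force: 0.0
```

Run:
```python
from h import *
im=arm.grab_frame("top");cv2.imwrite("pics/f.png",cv2.resize(im[190:270,165:295],None,fx=5,fy=5,interpolation=cv2.INTER_CUBIC)[:,:,::-1])
```

```text
(no output)
```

View pics/f.png

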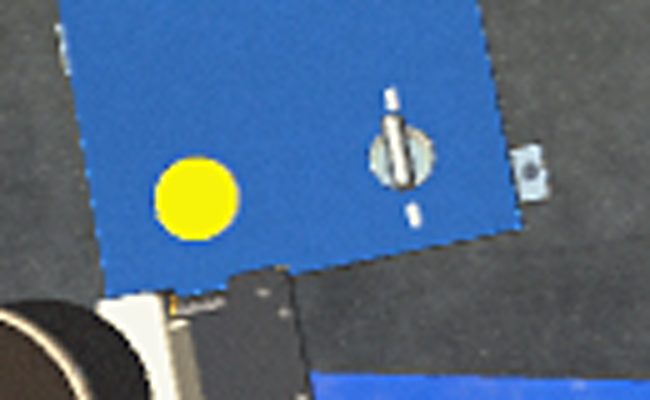

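The slot line, (393,118) to (405,186), is in line with the marks at (391,99) and (414,215). Next I press the pad.

Run:
```python
from h import *
delta([.463,.183,.10],-2.932)
```

```text
d [-0.0805 -0.0308  0.0781] turn 0.001
```

To row units: 0.104 m is 104, 0.098 m is 98.

>>> nudge_tcp --segments '[[[0,-80,-31,0,0],[0,-80,-31,0,0],[0,-80,-31,40,0],[0,-80,-31,78,0],[0,-80,-31,78,0],[0,-80,-31,90,0],[0,-80,-31,98,0],[0,-80,-31,104,0],[0,-80,-31,104,0],[0,-80,-31,104,0]]]' --grip_n 20

```text
t: 10.58
eef_pos: [0.4639, 0.1796, 0.0747]
ee_rot: [-3.141, -0.0, -2.935]
force: [-2.4, -3.6, 6.0]
width: 0.0004
gripper_force: 3.0
```

>>> nudge_tcp --segments '[[[0,0,0,3,0],[0,0,0,6,0],[0,0,0,7,0],[0,0,0,7,0],[0,0,0,7,0]]]'

```text
t: 11.0
eef_pos: [0.4639, 0.1798, 0.069]
ee_rot: [-3.141, 0.001, -2.935]
force: [-6.4, -4.7, 15.6]
width: 0.0005
gripper_force: 8.0
```

To row units: 0.001 m is 1.

>>> nudge_tcp --segments '[[[0,0,0,1,0],[0,0,0,1,0],[0,0,0,1,0],[0,0,0,1,0],[0,0,0,1,0],[0,0,0,1,0]]]'

```text
t: 11.5
eef_pos: [0.464, 0.1798, 0.0687]
ee_rot: [-3.141, 0.001, -2.935]
force: [-8.9, -5.2, 23.5]
width: 0.0005
gripper_force: 12.1
```

```bash
python3 - <<'E'
from h import *
cv2.imwrite("pics/g.png",arm.grab_frame("scene")[150:250,180:310,::-1].repeat(5,0).repeat(5,1))
E
```

```text
(no output)
```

View pics/g.png

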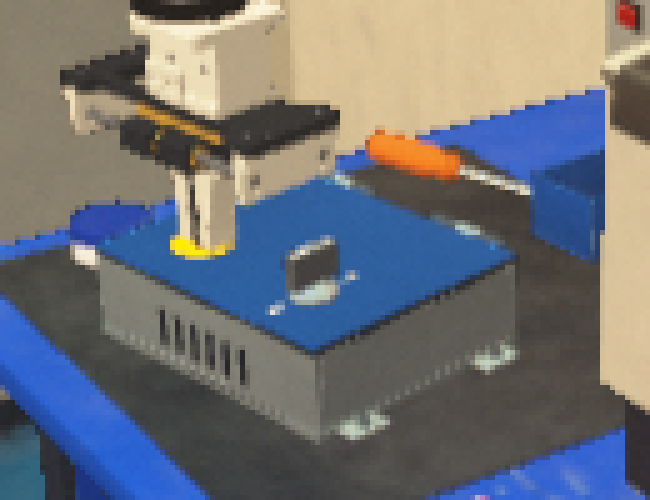

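The cover is fully down: z stays at 0.069 while the force rises to 23 N. The stud is in line with its marks. I'm handing the job in.

```bash
python3 -c "
from station import arm
print(arm.job_done())"
```

```text
the job is handed in; nothing more can be done
None
```

I turned the isolator to off, turned the stud in line with its marks, and handed the job in at about 11.5 s with the fingers holding the cover fully down at about 23 N; no verdict was returned.

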